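# Pop out the tall wire guide and trap it on the chute

### The job

Of the two wire guides at the head of the cutting machine's sloping chute, pop out the taller one: press the release key beside it all the way down with one finger and trap the guide with the other finger, clear of its seat, before it slides down the chute into the offcut box. Do not pinch or lift it, and leave the shorter guide and the things on the table as they are. Finish while holding: one finger still keeping the key down, the guide resting still on the chute against the other finger.

Things in the scene. Friction and masses are not known exactly. Their poses are not given: they have to be found in the camera images.
- chute: polished steel chute of the white benchtop cutting machine, sloping down 20 degrees away from its cabinet. Origin: on its floor, midway between the two guide seats. x: across, y: straight down the slope (the way a freed guide slides), z: square off the floor. Two lanes side by side, centre lines at x = -28 and +28 mm, each 31 mm wide between rails 5 mm high. Floor ends at y = 130 mm
- seat_block (a point): middle of the top of the feed block that stands uphill of the seats: 130 mm wide across the chute, face at y = -25 mm of the chute, top 41 mm above the floor line, feed rollers up to 59 mm (y -51 to -85 mm). Uphill of it, some 120 mm from the chute's origin, begins the cabinet, 230 mm tall over the table
- chute_end (a point): middle of the lower edge of the chute floor (y = 130 mm of the chute), where a guide that is not stopped falls into the open offcut box, 170 by 140 mm and 50 mm high, on the table
- tall_guide: taller of the two loose black plastic wire guides with steel bore bushes: block 30 mm (x) by 36 mm (y) by 42 mm (z) with a large bore along y, about 110 g, seated in either lane, its origin (centre of its underside) at y = 0 of the chute, axes like the chute's. Its uphill flange (6 mm thick, 42 mm wide, from 7 mm above the floor up) is held by two teeth of the release key
- tall_guide_front (a point): middle of the tall guide's downhill face, 18 mm down the slope from its origin, 21 mm above the floor. When the key drops its teeth, a spring pin throws the guide 10 mm out and it slides on down its lane by itself at about 0.5 m/s, off the chute within about 0.3 s. It is clear of its seat once it has moved 12 mm
- short_guide: the shorter black wire guide, same foot of 30 by 36 mm but only 24 mm tall with a small bore, seated in the other lane; same origin and axes. To be left in its seat
- key_near (a joint): release key of the lane at x = +28 mm of the chute (the side nearer the robot), how far it is pressed: 0 up, 0.010 m fully down, moving square to the chute floor. Spring return: 2 N to start, 8 N fully down. The teeth let the guide go at about 0.007 m
- key_far (a joint): release key of the lane at x = -28 mm of the chute (the side farther from the robot), otherwise as key_near
- key_near_top (a point): centre of the top of the near key: flat ribbed aluminium plate 26 mm (chute x) by 36 mm (chute y), parallel to the floor, outside the lane: at x = +68, y = 4, z = 16 mm of the chute with the key up, z = 6 mm with it down. Nothing stands above or outside it; toward the lane the guide's flange begins 19 mm from this centre
- key_far_top (a point): centre of the top face of the far key, at x = -68 mm, y = 4 mm, z = 16 mm of the chute with the key up; otherwise as key_near_top
- reel: empty wooden reel standing on the table beyond the chute, 90 mm across, 60 mm tall; origin under its centre. Bystander
- ferrules: clear jar, 52 mm across, 60 mm tall; origin under its centre. Bystander
- tape: roll of tape lying flat, 100 mm across, 24 mm tall; origin under its centre. Bystander
- screwdriver: screwdriver, 170 mm long, lying on the table; origin under its middle. Bystander
- spare_guide: loose spare guide block on the table, 30 by 36 mm, 22 mm tall, no flange; origin under its centre. Bystander
- hex_key: small bent hex key, 90 mm long, lying on the table. Bystander
- gauge: steel calliper, 150 mm long, lying on the table. Bystander
Not all that is in view belongs to the job. What is shaped like the tall_guide but orange or yellow is not meant.

How it is judged (in metres and radians):
On the way, in this order (a step that is already met when the one before it is completed fails the run):
1. the release key beside the tall guide is pressed, the guide still in its seat (y of tall_guide in the frame of chute below 0.006 m and ((x of tall_guide in the frame of chute below 0 m and value of joint key_far above 0.005 m) or (x of tall_guide in the frame of chute above 0 m and value of joint key_near above 0.005 m))).
2. the tall guide has popped clear of its seat and lies still on the chute, stopped by a finger while the key is still down (y of tall_guide in the frame of chute between 0.009 and 0.1 m and contact force between the fingers and tall_guide above 0.05 N and linear speed of tall_guide below 0.03 m/s and ((x of tall_guide in the frame of chute below 0 m and value of joint key_far above 0.005 m) or (x of tall_guide in the frame of chute above 0 m and value of joint key_near above 0.005 m))), for 0.3 s.
At the end, for the whole second after the job is handed in: the tall guide stands still on the chute floor, 9 to 100 mm down the slope from its seat, upright to the floor within 0.2 rad and touched by a finger, while its release key is still held at least 5 mm down; the short guide is within 6 mm of where it was (y of tall_guide in the frame of chute between 0.009 and 0.1 m and z of tall_guide in the frame of chute between -0.004 and 0.004 m and angle between the z axis of tall_guide and the z axis of chute, either way round below 0.2 rad and contact force between the fingers and tall_guide above 0.05 N and linear speed of tall_guide below 0.02 m/s and distance of short_guide from where it was at the start of the episode below 0.006 m and ((x of tall_guide in the frame of chute below 0 m and value of joint key_far above 0.005 m) or (x of tall_guide in the frame of chute above 0 m and value of joint key_near above 0.005 m))); the arm keeps its last pose, push and grip.
It fails at once if the tall guide slid off the end of the chute (y of tall_guide in the frame of chute above 0.115 m).
It fails at once if the tall guide was lifted off the chute (z of tall_guide in the frame of chute above 0.012 m).
It fails at once if the short guide was moved out of its seat (distance of short_guide from where it was at the start of the episode above 0.006 m).
It fails at once if a bystander on the table was disturbed (distance of any of reel, ferrules, tape, screwdriver, spare_guide, hex_key, gauge from where it was at the start of the episode above 0.02 m).
It also fails if it takes over 32 s, if anything falls off the work surface, if the arm or the gripper's body presses on something with over 40 N, if the wrist force passes 120 N, or if a joint passes its speed limit or range.

### The arm

A 7-joint arm with a two-finger parallel gripper is mounted at the origin on the work surface. World frame = base frame: x ahead of the robot, y to its left, z up, the work surface at z = 0. Lengths are in mm, angles in rad, forces in N, time in s.
With the tool pointing down it reaches from about 425 to 950 mm from the base axis. Payload 4.7 kg.
Tool frame: the origin (TCP) lies midway between the tips of the shut fingers; the grasp point (between the pads) lies 19 mm behind it; z points along the fingers, y is the line along which they close (so a half turn about z gives the same grasp; the last joint's range is limited). The gripper opens to 87 mm and grips with 3 to 60 N. Pads are 19 mm wide; open, the fingers measure 117 mm over their backs; the gripper's body (75 mm by 190 mm) begins 51 mm behind the grasp point.
Start: joints at [-1.21, 0.469, -0.049, 1.532, 0.024, 1.141, -0.082], TCP at [256.464, 624.4, 222.573] pointing down, gripper open.
Joint ranges: [-2.59, 2.59], [-0.33, 1.99], [-1.39, 1.29], [0.1, 2.45], [-1.04, 4.18], [0.21, 1.99], [-2.66, 2.66]. Speed limits (rad/s): [2.57, 2.57, 3.14, 3.14, 3.14, 3.14, 3.14].

### API

Orientations are given as a unit quaternion [x, y, z, w].
In Python, from plant import bot, viewer, close_job, spot_in gives the robot as it stands. The module is installed in compiled form; this text tells all that it offers.
- The arm moves only by the tool play_rows, never from a script. Its argument "increments" is one flat list of numbers, 5 for each row, row after row: the shift along the tool's x, y, z in cm, then the turn about the tool's z in degrees, then the opening in per cent of the stroke, from 0 (shut) to 100 (fully open). In form: [x, y, z, yaw, grip, x, y, z, yaw, grip, ...]. A call has 1 to 10 rows; each row shifts and turns the commanded pose from where the row before left it, along the tool's axes as they then stand; what a row does not reach is not made up. A row lasts 1/8 s, in which the tool goes at most 62.5 mm and 10.7 degrees, less where a joint would pass 70% of its speed; a pose out of reach is approached as far as the arm can. A call is refused whole if a number of a shift passes 6.25 or a number of a turn 10.7, either way. A call with a gripper value outside its range is refused whole. The fingers move at their own pace and stop on an object; "newtons" is the grip in N (left out, the last holds). Time passes only in rows, so rows that do not move let the fingers close. It gives the time, the measured TCP pose, the force, the opening and the grip force at its end, in the units of the state.
- bot.sense(): the state, without advancing time (a new reading comes with each control period).
- viewer.snapshot(name): name is "scene" or "top" or "wrist"; returns (picture, depth): 420x560x3 uint8, red, green, blue; 420x560 float32, mm along the optical axis (not along the pixel's ray), 0 where there is no reading.
- viewer.camera_model(name): a dict with "vfov" (degrees; the focal length in pixels is half the picture's height over the tangent of half this angle, whatever the lens; pixels are square), "cx", "cy" (the principal point, pixels), "world_to_cam" (4x4, takes a point from world to camera coordinates); the wrist camera has in their place "T_tool_cam" (4x4, takes a point from camera to tool coordinates, whose origin is the TCP and whose axes are the flange's). Camera axes: x right, y down, z forward; pixel columns grow to the right and rows downward; lengths in mm; the calibration is good to about 2 mm. The wrist camera is an equidistant fisheye: a pixel r from the principal point sees the ray r / f radians off the axis. A picture is of the moment at which its call begins: read the wrist's pose just before it. camera_model takes no time and is no camera call.
- close_job(): hands the job in; it is judged then, once.
Trained networks look in the newest picture that a camera, given by its name, has taken for a name from the list of things; names that differ only in an ending like _2 or _b are one class to them, and where a whole thing is asked for, a point or a joint stands for the part that bears it (a point fixed in the world has none). Each returns a list of dicts, best first, with "conf" (0 to 1); they miss things now and then, are a little off and sometimes report something else, mostly with a low value. They report only what shows in the picture. A call takes as long as a camera call. They do not tell look-alikes from the thing itself.
- spot_in(target, camera): "at" ([x, y, z] in mm, in world coordinates, good to about 4 mm: the middle of the surface that is visible of it).
The state is a dict: "time_s": time; "joint_positions": joint angles; "qd": joint speeds; "joint_torque": joint torques, N m; "tool_pos": TCP position; "eef_rot": TCP orientation; "contact_force": force on the tool from outside, world axes, zero at the start; "torque": the same for the moment, N m; "width": finger opening in mm; "grip_force": force on a finger pad.
Only numpy, scipy, OpenCV 4.12 (cv2) and the standard library are available. Lean on these libraries where they do the work, as an engineer would, in place of code of your own. Each camera call takes 0.05 s, during which the arm holds its last target. There are 200 camera calls.

## Working session

There is one attempt and no reset: what is moved stays moved. The work goes in short steps, Python scripts to look and compute and a tool call to move; the robot and the scene stay as the last step left them, time stands still between calls to the robot, and variables do not carry over. Pictures are saved under pics/ and viewed, at most 10 in all, crops included, and the job is handed in when it is done.

Besides the shell and the picture viewer there is one more tool, called after "Emit:" as a command line: name --argument value ..., lists and objects as JSON in quotes. play_rows: Moves the arm, as the interface text tells. Its arguments: {"type":"object","properties":{"increments":{"type":"array"},"newtons":{"type":"number"}},"required":["increments"]}

```bash
mkdir -p pics
cat > h.py <<'E'
import numpy as np, cv2
from plant import bot, viewer, close_job, spot_in
E
python3 - <<'E'
from h import *
s=bot.sense(); print(s)
for n in ("scene","top"):
    p,d=viewer.snapshot(n); cv2.imwrite(f"pics/{n}1.png",cv2.cvtColor(p,cv2.COLOR_RGB2BGR)); np.save(f"{n}.npy",d)
    print(n,viewer.camera_model(n))
    for t in ("tall_guide","short_guide","key_near_top","key_far_top","seat_block","chute"):
        print(t,[(np.round(r["at"]),round(r["conf"],2)) for r in spot_in(t,n)][:3])
E
```

```text
{'time_s': 0.0, 'joint_positions': array([-1.20990311,  0.46947525, -0.04858827,  1.53371633,  0.02408934,
        1.14102537, -0.08232083]), 'qd': array([-0.00109206,  0.00043214,  0.00130383,  0.00048082,  0.00039175,
       -0.00091481,  0.00017609]), 'joint_torque': array([ 1.86473881e-04, -5.07962751e+01, -8.09546909e-02, -2.36165965e+01,
       -6.14799745e-02,  3.79295438e-02,  1.48797280e-04]), 'tool_pos': array([256.25438714, 623.79353485, 221.46715825]), 'eef_rot': array([ 1.93664561e-01,  9.81067275e-01, -1.00643808e-03, -1.62853323e-04]), 'contact_force': array([ 0.21019502,  0.09092942, -0.08215155]), 'torque': array([ 0.01795667,  0.01667515, -0.00594341]), 'grip_force': 0.0, 'width': 87.00180924737788}
scene {'vfov': 47.227146645343566, 'cx': 277.0541324234326, 'cy': 204.33954344378452, 'world_to_cam': array([[-3.09998815e-01,  9.50685699e-01, -9.87104702e-03,
         2.69982839e+02],
       [ 7.60437230e-01,  2.41704290e-01, -6.02755552e-01,
        -3.20149603e+02],
       [-5.70645209e-01, -1.94359818e-01, -7.97864842e-01,
         1.39909181e+03],
       [ 0.00000
[... 632 characters left out ...]
5e-01,  3.56341560e-03,
         6.19877257e+00],
       [-9.62721961e-01,  1.82020634e-01, -2.00087267e-01,
         5.77538093e+02],
       [ 1.95927153e-01, -4.07450976e-02, -9.79771600e-01,
         8.33541374e+02],
       [ 0.00000000e+00,  0.00000000e+00,  0.00000000e+00,
         1.00000000e+00]])}
tall_guide [(array([579., -25., 146.]), 0.86), (array([ 738., -198.,   42.]), 0.86), (array([ 675., -243.,   34.]), 0.7)]
short_guide [(array([526.,  -1., 132.]), 0.87)]
key_near_top [(array([493.,   6., 123.]), 0.72), (array([ 671., -128.,   66.]), 0.51)]
key_far_top [(array([617., -34., 127.]), 0.48)]
seat_block [(array([554.,   6., 125.]), 0.94)]
chute [(array([555.,   5., 128.]), 0.57)]
```

View pics/scene1.png

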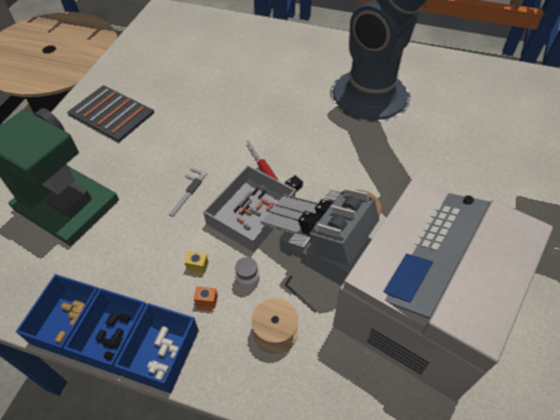

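View pics/top1.png

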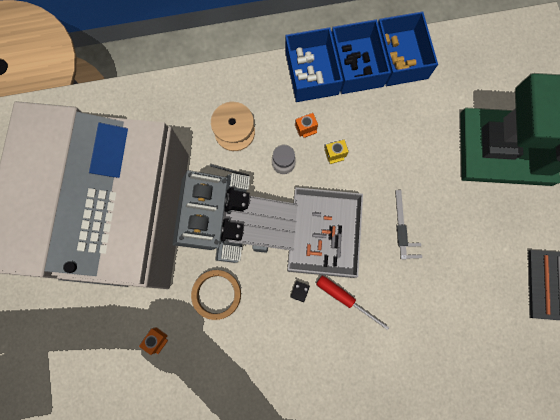

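The tall guide is the far one (top view about (238,197)). The short guide is at (232,230), and the keys are at (240,180) and (228,253). Next I'll fit the chute frame from depth.

```bash
cat >> h.py <<'E'
def cloud(n,d):
    m=viewer.camera_model(n); f=210/np.tan(np.radians(m["vfov"]/2))
    v,u=np.mgrid[:420,:560]; P=np.dstack([(u-m["cx"])/f*d,(v-m["cy"])/f*d,d])
    W=np.linalg.inv(m["world_to_cam"]); return P@W[:3,:3].T+W[:3,3]
E
python3 - <<'E'
from h import *
import cv2
d=np.load("top.npy"); P=cloud("top",d)
Q=P[205:240,258:288].reshape(-1,3)
for _ in range(6):
    c=Q.mean(0); n=np.linalg.svd(Q-c)[2][2]; n*=np.sign(n[2]); r=(Q-c)@n; Q=Q[abs(r)<max(2,np.std(r)*1.5)]
print(len(Q),c,n,"tilt",np.degrees(np.arccos(n[2])),"rms",np.std((Q-c)@n))
y=np.array([n[0],n[1],0]);y/=np.linalg.norm(y);print("dir",y,np.degrees(np.arctan2(y[1],y[0])))
# chute axes with origin at c; map height above floor plane
yc=np.cross(n,np.cross(y,n));yc/=np.linalg.norm(yc); xc=np.cross(yc,n)
R=np.array([xc,yc,n]); print(R)
L=(P-c)@R.T; np.save("L.npy",L)
h=L[...,2]
im=np.clip((h+20)*2.5,0,255).astype(np.uint8)
crop=lambda a:cv2.resize(a[155:285,170:310],None,fx=5,fy=4.4,interpolation=cv2.INTER_NEAREST)
cv2.imwrite("pics/h.png",cv2.applyColorMap(crop(im),cv2.COLORMAP_JET))
cv2.imwrite("pics/c.png",cv2.resize(cv2.imread("pics/top1.png")[155:285,170:310],None,fx=5,fy=4.4,interpolation=cv2.INTER_CUBIC))
def stat(name,r):
    v0,v1,u0,u1=r; q=L[v0:v1,u0:u1].reshape(-1,3); print(name,np.median(q,0).round(1))
for v in (180,188,197,205,214,222,231,240,248,255):
    print(v,[tuple(L[v,u].round().astype(int)) for u in range(180,304,6)])
E
```

```text
423 [539.04470966 -81.61318094  91.06566599] [0.18589855 0.98251504 0.01029213] tilt 89.41029407975535 rms 6.689663851648556
dir [0.1859084  0.98256708 0.        ] 79.28590143746763
[[ 9.82567080e-01 -1.85908398e-01 -2.69727816e-15]
 [ 1.91339307e-03  1.01127064e-02 -9.99947035e-01]
 [ 1.85898551e-01  9.82515038e-01  1.02921282e-02]]
180 [(np.int64(92), np.int64(34), np.int64(189)), (np.int64(59), np.int64(-88), np.int64(152)), (np.int64(60), np.int64(-86), np.int64(142)), (np.int64(62), np.int64(-80), np.int64(132)), (np.int64(61), np.int64(-81), np.int64(122)), (np.int64(60), np.int64(-84), np.int64(110)), (np.int64(59), np.int64(-88), np.int64(99)), (np.int64(64), np.int64(-70), np.int64(91)), (np.int64(78), np.int64(-21), np.int64(85)), (np.int64(74), np.int64(-36), np.int64(73)), (np.int64(75), np.int64(-31), np.int64(62)), (np.int64(77), np.int64(-25), np.int64(51)), (np.int64(109), np.int64(95), np.int64(45)), (np.int64(108), np.int64(90), np.int64(32)), (np.int64(109), np.int64(93), np.int64(19)), (np.int64(109), np.int64(91), np.int64(6)), (np.int64(110), np.int64(94), np.in
[... 8098 characters left out ...]
, np.int64(132)), (np.int64(-64), np.int64(-7), np.int64(106)), (np.int64(-67), np.int64(-34), np.int64(92)), (np.int64(-67), np.int64(-37), np.int64(80)), (np.int64(-67), np.int64(-29), np.int64(70)), (np.int64(-66), np.int64(-24), np.int64(60)), (np.int64(-55), np.int64(92), np.int64(56)), (np.int64(-55), np.int64(91), np.int64(43)), (np.int64(-55), np.int64(93), np.int64(31)), (np.int64(-55), np.int64(92), np.int64(18)), (np.int64(-54), np.int64(95), np.int64(5)), (np.int64(-55), np.int64(93), np.int64(-7)), (np.int64(-55), np.int64(93), np.int64(-20)), (np.int64(-55), np.int64(93), np.int64(-33)), (np.int64(-55), np.int64(90), np.int64(-45)), (np.int64(-55), np.int64(89), np.int64(-58))]
```

View pics/c.png

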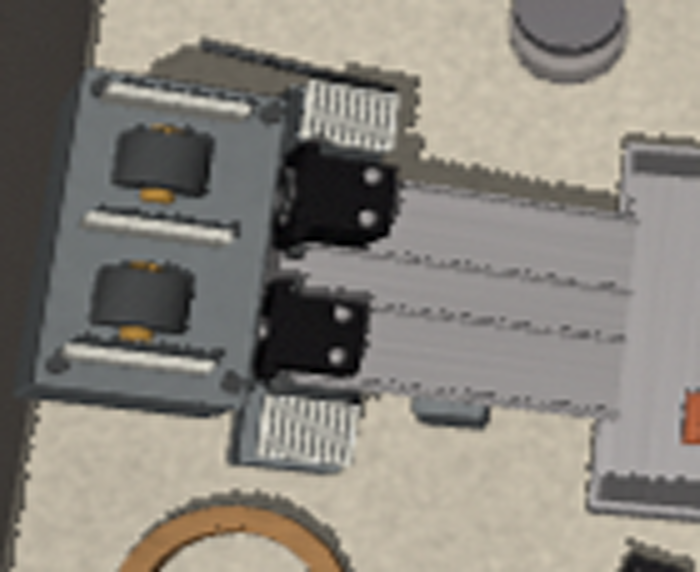

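Run:
```python
from h import *
from scipy.optimize import least_squares
d=np.load("top.npy"); P=cloud("top",d)
Q=P[206:238,254:288][d[206:238,254:288]>0]
f=lambda p:Q[:,2]-(p[0]*(Q[:,0]-550)+p[1]*(Q[:,1]+60)+p[2])
p=least_squares(f,[0,.36,100],loss="soft_l1",f_scale=1).x
n=np.array([-p[0],-p[1],1]);n/=np.linalg.norm(n)
print("tilt",np.degrees(np.arccos(n[2])),"res",np.median(abs(f(p))))
y=np.array([n[0],n[1],0]);y/=np.linalg.norm(y);print("yaw of downhill",np.degrees(np.arctan2(y[1],y[0])))
# yaw from block: outline direction of the feed block top / chute rails
c=np.array([550,-60,p[2]])
ye=np.deg2rad(20)
def frame(yw):
    h=np.array([np.cos(yw),np.sin(yw),0]); yc=h*np.cos(ye)-np.array([0,0,np.sin(ye)])
    nc=h*np.sin(ye)+np.array([0,0,np.cos(ye)]); return np.array([np.cross(yc,nc),yc,nc])
# footprint mask: high parts above floor, within range
for name in("plane",):
    R=frame(np.arctan2(y[1],y[0])); L=(P-c)@R.T; L[d==0]=np.nan
    np.save("L.npy",L)
    for nm,(v0,v1,u0,u1) in dict(keyfar=(174,187,233,248),keynear=(246,258,224,239),tall=(192,208,233,247),short=(222,239,226,242)).items():
        q=L[v0:v1,u0:u1].reshape(-1,3);q=q[~np.isnan(q[:,0])]
        zh=np.histogram(q[:,2],np.arange(-60,80,4)); z=zh[1][zh[0].argmax()]+2; g=q[abs(q[:,2]-z)<5]
        print(nm,len(g),"z",np.median(g[:,2]).round(1),"min",np.percentile(g,3,0).round(1),"max",np.percentile(g,97,0).round(1),"mid",((np.percentile(g,3,0)+np.percentile(g,97,0))/2).round(1))
bg=L.reshape(-1,3);b=bg[(abs(bg[:,2]-41)<4)&(abs(bg[:,0])<120)&(bg[:,1]<0)&(bg[:,1]>-160)];print("block",np.percentile(b,[1,99],axis=0).round(1), len(b))
# chute outer edges: floor pixels line fits along y
fl=bg[(abs(bg[:,2]-2)<6)&(abs(bg[:,0])<90)]
for y0 in range(-20,60,10):
    s=fl[(fl[:,1]>=y0)&(fl[:,1]<y0+10)]; print(y0,np.percentile(s[:,0],[0,100]).round(1),len(s))
```

```text
tilt 20.067242254333966 res 1.0766236357328438
yaw of downhill -105.75459946081835
keyfar 183 z 16.2 min [-75.5 -66.   13.8] max [-52.6 -39.   18.4] mid [-64.1 -52.5  16.1]
keynear 179 z 15.6 min [ 61.1 -67.9  13.5] max [ 81.7 -41.4  18. ] mid [ 71.4 -54.7  15.7]
tall 217 z 41.7 min [-35.6 -68.   39.4] max [ -9.1 -43.6  44. ] mid [-22.3 -55.8  41.7]
short 259 z 23.6 min [ 18.5 -70.4  20.9] max [ 46.5 -42.   26. ] mid [ 32.5 -56.2  23.4]
block [[ -59.1 -157.1   37.5]
 [  67.7  -42.4   44.5]] 2506
-20 [-43.1  51.6] 241
-10 [-41.2  51.6] 231
0 [-41.6  51. ] 242
10 [-41.7  51.9] 234
20 [-41.4  51.9] 224
30 [-42.5  51.4] 228
40 [-42.4  52.2] 222
50 [-41.8  52.1] 225
```

Run:
```python
from h import *
L=np.load("L.npy").reshape(-1,3)
def ext(nm,x0,x1,z):
    g=L[(L[:,0]>x0)&(L[:,0]<x1)&(L[:,1]>-85)&(L[:,1]<0)&(abs(L[:,2]-z)<3)]
    print(nm,len(g),np.percentile(g[:,1],[0,3,50,97,100]).round(1),np.percentile(g[:,0],[0,3,97,100]).round(1))
ext("tall",-36,-10,42);ext("short",19,45,24);ext("kf",-90,-51,16);ext("kn",59,100,16)
yw=np.deg2rad(-105.75);t=np.deg2rad(20);h=np.array([np.cos(yw),np.sin(yw),0]);k=np.array([0,0,1.])
yc=h*np.cos(t)-k*np.sin(t);nc=h*np.sin(t)+k*np.cos(t);print("x axis",np.cross(yc,nc),"h",h)
from scipy.spatial.transform import Rotation as Ro
print(Ro.from_quat(bot.sense()["eef_rot"]).as_matrix().round(3), bot.sense()["time_s"])
d=np.load("top.npy");P=cloud("top",d);q=np.load("L.npy")
i=np.unravel_index(np.nanargmin(abs(q-[4.6,0,0]).sum(2)),(420,560));print(P[i],q[i])
```

```text
tall 270 [-84.8 -75.2 -58.2 -40.7 -39. ] [-36.  -35.4 -11.2 -10.3]
short 259 [-75.7 -75.  -58.2 -41.4 -39.5] [19.2 19.8 44.1 44.9]
kf 243 [-71.2 -70.6 -53.5 -36.4 -35.1] [-76.5 -75.5 -51.6 -51.1]
kn 263 [-72.2 -71.1 -54.9 -37.5 -36.3] [59.2 60.3 84.4 85.4]
x axis [-0.96245524  0.27144045  0.        ] h [-0.27144045 -0.96245524  0.        ]
[[-0.925  0.38   0.   ]
 [ 0.38   0.925  0.   ]
 [ 0.     0.    -1.   ]] 0.7
[545.5388269  -58.22525658  90.40393812] [ 4.77545646 -0.88642901  0.98294176]
```

Emit:
play_rows --increments '[0,0,-5,0,59,0,0,-5,0,59,0,0,-5,0,59,-3.6,-3.1,0,0,59,-3.6,-3.1,0,0,59,-3.6,-3.1,0,0,59,-3.6,-3.1,0,0,59,-3.6,-3.1,0,0,59,-3.6,-3.1,0,0,59,-3.6,-3.1,0,0,59]'

```text
time_s: 1.95
tool_pos: [407.7, 326.4, 372.8]
eef_rot: [0.194, 0.981, 0.0, 0.0]
contact_force: [0.5, 0.8, 0.2]
width: 51.2
grip_force: 0.0
```

Emit:
play_rows --increments '[-3.6,-3.1,0,0,59,-3.6,-3.1,0,0,59,-3.6,-3.1,0,0,59,-3.6,-3.1,0,0,59,-3.6,-3.1,0,0,59,-3.6,-3.1,0,0,59,0,0,0,8.5,59,0,0,0,8.5,59,0,0,0,8.5,59,0,0,0,8.5,59]'

```text
time_s: 3.2
tool_pos: [536.1, 73.7, 372.6]
eef_rot: [0.474, 0.88, 0.0, -0.0]
contact_force: [-0.4, 0.1, -0.2]
width: 51.4
grip_force: 0.0
```

```bash
cat >> h.py <<'E'
from scipy.spatial.transform import Rotation as Ro
O=np.array([560.5,-6.7,108.9]);yw=np.deg2rad(-105.75);h=np.array([np.cos(yw),np.sin(yw),0]);xa=np.array([-np.sin(-yw+np.pi)*-1*0+np.sin(yw),-np.cos(yw),0])
def tell(tgt):
    s=bot.sense();R=Ro.from_quat(s["eef_rot"]).as_matrix();p=s["tool_pos"]
    print("t",s["time_s"],"p",p.round(1),"yaw of tool y",np.degrees(np.arctan2(R[1,1],R[0,1])).round(1),"w",s["width"],"F",s["contact_force"].round(1),"q",s["joint_positions"].round(2))
    print("chute x,s,z of tcp",((p-O)@xa).round(1),((p-O)@h).round(1),(p-O)[2].round(1))
    print("delta tool cm",(R.T@(np.array(tgt)-p)/10).round(2))
E
python3 -c "
from h import *
print(xa)
tell([597.3,-58.5,175])"
```

```text
[-0.96245524  0.27144045  0.        ]
t 3.2 p [536.1  73.7 372.6] yaw of tool y 33.4 w 51.42577122264217 F [-0.4  0.1 -0.2] q [-0.55  0.15  0.39  1.65 -0.06  1.36  0.43]
chute x,s,z of tcp 45.3 -70.8 263.7
delta tool cm [-14.41  -2.17  19.76]
```

Emit:
play_rows --increments '[-4.8,-0.72,0,0,59,-4.8,-0.72,0,0,59,-4.8,-0.72,0,0,59,0,0,4,0,59,0,0,4,0,59,0,0,4,0,59,0,0,4,0,59,0,0,2,0,59,0,0,0,0,59]'

```text
time_s: 4.32
tool_pos: [597.0, -57.8, 191.0]
eef_rot: [0.472, 0.882, -0.001, -0.002]
contact_force: [0.1, -0.5, 0.6]
width: 51.4
grip_force: 0.0
```

Run:
```python
from h import *
tell([597.3,-58.5,140])
for n in("wrist","top"):
    p,d=viewer.snapshot(n); cv2.imwrite(f"pics/{n}2.png",cv2.cvtColor(p,cv2.COLOR_RGB2BGR)); np.save(n+"2.npy",d)
p=cv2.imread("pics/wrist2.png");print(viewer.camera_model("wrist"))
q=cv2.imread("pics/top2.png")[140:290,170:320]
cv2.imwrite("pics/both.png",np.hstack([cv2.resize(p,(440,330)),cv2.resize(q,(330,330),interpolation=cv2.INTER_CUBIC)]))
```

```text
t 4.325 p [597.  -57.8 191. ] yaw of tool y 33.7 w 51.36994209411151 F [ 0.1 -0.5  0.6] q [-0.31  0.4   0.45  1.77 -0.2   1.02  0.8 ]
chute x,s,z of tcp -49.0 39.2 82.1
delta tool cm [-0.09 -0.    5.1 ]
{'vfov': 65.70646984690485, 'cx': 280.03548985814916, 'cy': 209.27318715146978, 'T_tool_cam': array([[ 1.40150372e-05, -9.70731092e-01, -2.40168996e-01,
         6.51365165e+01],
       [ 9.99999993e-01,  4.11339032e-05, -1.07902860e-04,
        -1.15010323e-01],
       [ 1.14623750e-04, -2.40168993e-01,  9.70731086e-01,
        -1.62569163e+02],
       [ 0.00000000e+00,  0.00000000e+00,  0.00000000e+00,
         1.00000000e+00]])}
```

View pics/wrist2.png

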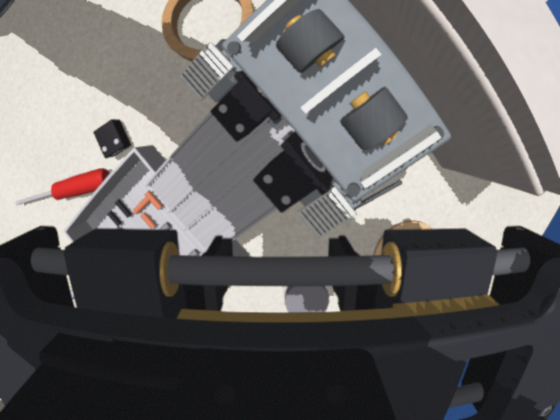

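The wrist view shows the tall guide at (285,175), the far key at about (328,207), and the fingers at x≈215 and 345. I'll overlay the predicted points on the picture to check the frame.

Run:
```python
from h import *
m=viewer.camera_model("wrist");f=210/np.tan(np.radians(m["vfov"]/2))
s=bot.sense();R=Ro.from_quat(s["eef_rot"]).as_matrix();T=np.linalg.inv(m["T_tool_cam"])
k=np.array([0,0,1.]);t=np.deg2rad(20);yc=h*np.cos(t)-k*np.sin(t);n=h*np.sin(t)+k*np.cos(t)
W=lambda x,y,z:O+x*xa+y*yc+z*n
def pix(w=None,tool=None):
    q=tool if tool is not None else R.T@(w-s["tool_pos"])
    c=T[:3,:3]@q+T[:3,3];th=np.arctan2(np.hypot(*c[:2]),c[2]);u=c[:2]/np.hypot(*c[:2])*th*f
    return np.array([u[0]+m["cx"],u[1]+m["cy"]])
img=cv2.imread("pics/wrist2.png")[130:290,180:400];S=3.6;img=cv2.resize(img,None,fx=S,fy=S,interpolation=cv2.INTER_CUBIC)
def poly(P,col):
    a=((np.array(P)-[180,130]+.5)*S).astype(np.int32);cv2.polylines(img,[a],True,col,1)
poly([pix(W(-68+a,4+b,16)) for a,b in((-13,-18),(13,-18),(13,18),(-13,18))],(0,0,255))
poly([pix(W(-28+a,b,42)) for a,b in((-15,-18),(15,-18),(15,18),(-15,18))],(0,255,0))
for sg in(-1,1):
    c=sg*(s["width"]/2+7.5);poly([pix(tool=np.array([a,c+b,0])) for a,b in((-9.5,-7.5),(9.5,-7.5),(9.5,7.5),(-9.5,7.5))],(255,0,255))
cv2.imwrite("pics/ov.png",img)
```

```text
(no output)
```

View pics/ov.png

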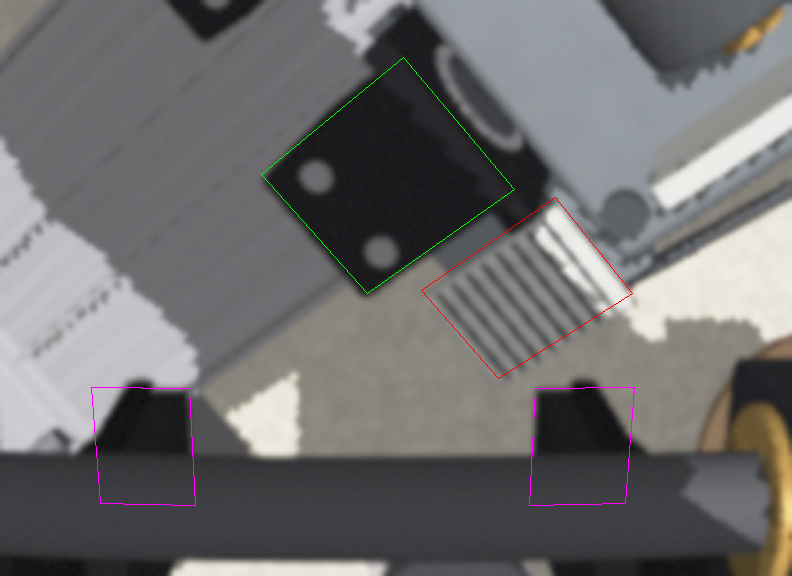

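The frame matches the picture. The fingertips are thinner than I assumed, so I'll open to 67% and come down above the key.

Emit:
play_rows --increments '[-0.05,0,2,0,67,0,0,2,0,67,0,0,1.5,0,67,0,0,0.5,0,67,0,0,0,0,67,0,0,0,0,67]'

```text
time_s: 5.18
tool_pos: [598.9, -58.5, 133.3]
eef_rot: [0.472, 0.882, 0.0, 0.001]
contact_force: [-0.4, 0.2, -0.4]
width: 58.6
grip_force: 0.0
```

Run:
```python
from h import *
tell([597.3,-58.5,124])
p,d=viewer.snapshot("scene"); p=cv2.cvtColor(p,cv2.COLOR_RGB2BGR)
cv2.imwrite("pics/s3.png",cv2.resize(p[160:300,230:400],None,fx=4,fy=4,interpolation=cv2.INTER_CUBIC))
```

```text
t 5.175 p [598.9 -58.5 133.3] yaw of tool y 33.7 w 58.58154053039681 F [-0.4  0.2 -0.4] q [-0.29  0.46  0.43  1.83 -0.24  0.9   0.83]
chute x,s,z of tcp -51.1 39.5 24.4
delta tool cm [ 0.1  -0.14  0.93]
```

View pics/s3.png

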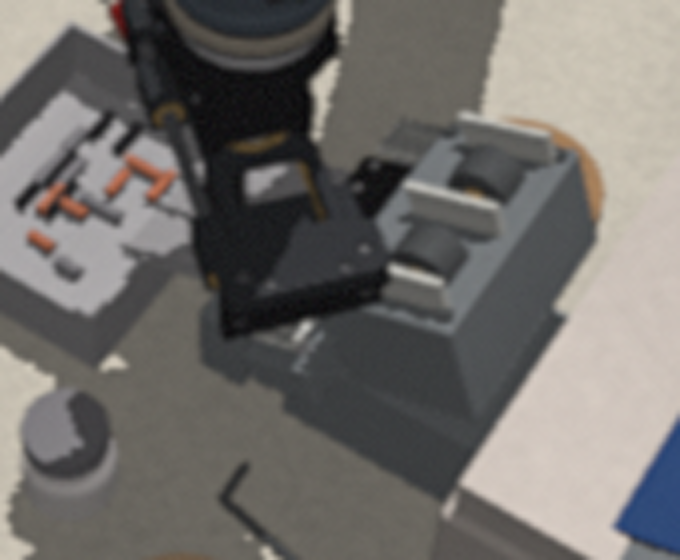

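Run:
```python
from h import *
L=np.load("L.npy").reshape(-1,3)-[4.4,-57.6,0]
g=L[(L[:,2]>47)&(L[:,2]<75)&(L[:,1]>-110)&(L[:,1]<-20)&(abs(L[:,0])<80)]
for a in range(-75,-10,5):
    q=g[(g[:,0]>=a)&(g[:,0]<a+5)]
    if len(q):print(a,len(q),"y",np.percentile(q[:,1],[0,100]).round(),"z",np.percentile(q[:,2],[50,95]).round())
```

```text
-55 112 y [-93. -43.] z [59. 62.]
-50 4 y [-74. -45.] z [58. 62.]
-45 4 y [-72. -67.] z [49. 51.]
-40 39 y [-84. -53.] z [56. 59.]
-35 47 y [-83. -53.] z [57. 60.]
-30 56 y [-84. -52.] z [57. 59.]
-25 53 y [-84. -54.] z [56. 59.]
-20 42 y [-82. -53.] z [53. 59.]
-15 4 y [-70. -65.] z [48. 48.]
```

Emit:
play_rows --increments '[0.2,-0.1,0,9.4,67,0,0,0,0,67,0,0,0,0,67]'

```text
time_s: 5.6
tool_pos: [596.6, -57.3, 132.8]
eef_rot: [0.542, 0.841, 0.0, 0.0]
contact_force: [0.3, 0.7, 1.2]
width: 58.2
grip_force: 0.0
```

```bash
python3 -c "
from h import *
tell([596.8,-57.4,124])"
```

```text
t 5.6 p [596.6 -57.3 132.8] yaw of tool y 24.4 w 58.19323383033955 F [0.3 0.7 1.2] q [-0.32  0.46  0.47  1.83 -0.26  0.9   0.69]
chute x,s,z of tcp -48.5 38.9 23.9
delta tool cm [-0.02  0.01  0.88]
```

Emit:
play_rows --increments '[0,0,0.5,0,67,0,0,0.3,0,67,0,0,0.2,0,67,0,0,0.1,0,67,0,0,0,0,67]'

```text
time_s: 6.22
tool_pos: [596.7, -57.1, 121.8]
eef_rot: [0.543, 0.84, 0.0, 0.0]
contact_force: [-0.0, 1.0, 3.5]
width: 58.2
grip_force: 1.5
```

Emit:
play_rows --increments '[0,0,0.1,0,67,0,0,0.1,0,67,0,0,0.1,0,67,0,0,0,0,67]'

```text
time_s: 6.72
tool_pos: [597.0, -57.1, 118.9]
eef_rot: [0.543, 0.84, 0.001, 0.0]
contact_force: [-0.8, 1.6, 5.2]
width: 58.3
grip_force: 2.3
```

Emit:
play_rows --increments '[0,0,0.05,0,67,0,0,0.05,0,67,0,0,0.05,0,67,0,0,0.05,0,67,0,0,0.1,0,67,0,0,0.1,0,67,0,0,0.1,0,67,0,0,0,0,67]'

```text
time_s: 7.72
tool_pos: [597.3, -57.3, 114.5]
eef_rot: [0.543, 0.84, 0.001, 0.001]
contact_force: [-1.0, 1.3, 8.7]
width: 58.2
grip_force: 4.2
```

Run:
```python
from h import *
tell([596.8,-57.4,112])
im=[]
for n,a in(("scene",(160,300,230,400)),("top",(150,270,190,330))):
    p,d=viewer.snapshot(n); p=cv2.cvtColor(p,cv2.COLOR_RGB2BGR)
    im.append(cv2.resize(p[a[0]:a[1],a[2]:a[3]],(400,330),interpolation=cv2.INTER_CUBIC))
    print([(np.round(r["at"]),round(r["conf"],2)) for r in spot_in("tall_guide",n)][:3])
cv2.imwrite("pics/s4.png",np.hstack(im))
p,d=viewer.snapshot("wrist");cv2.imwrite("pics/w4.png",cv2.cvtColor(p,cv2.COLOR_RGB2BGR))
```

```text
t 7.725 p [597.3 -57.3 114.5] yaw of tool y 24.3 w 58.16786888259357 F [-1.   1.3  8.7] q [-0.31  0.49  0.46  1.85 -0.28  0.87  0.7 ]
chute x,s,z of tcp -49.1 38.7 5.6
delta tool cm [ 0.01 -0.05  0.25]
[(array([ 760., -190.,   32.]), 0.92), (array([589.,  47., 161.]), 0.46)]
[(array([ 744., -196.,   36.]), 0.88), (array([ 671., -244.,   36.]), 0.74), (array([509., -95.,  78.]), 0.28)]
```

View pics/w4.png

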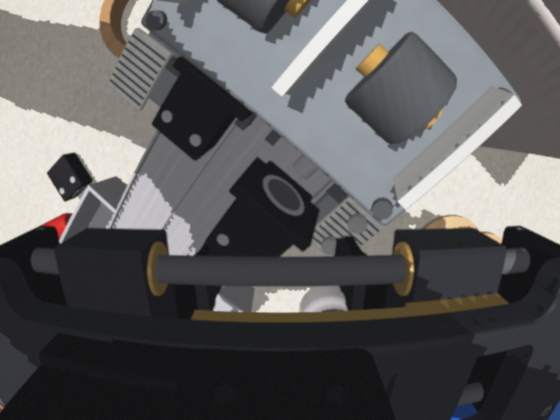

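The guide has popped and is stopped at about (270,205), clear of the seat, with the spring pins showing uphill. I'll press the key slightly further, hold, and check.

Emit:
play_rows --increments '[0,0,0.1,0,67,0,0,0,0,67,0,0,0,0,67,0,0,0,0,67,0,0,0,0,67]'

```text
time_s: 8.6
tool_pos: [597.4, -57.3, 113.6]
eef_rot: [0.543, 0.84, 0.001, 0.001]
contact_force: [-1.5, 1.1, 8.3]
width: 58.4
grip_force: 4.2
```

Run:
```python
from h import *
tell([596.8,-57.4,112])
m=viewer.camera_model("wrist");f=210/np.tan(np.radians(m["vfov"]/2))
s=bot.sense();R=Ro.from_quat(s["eef_rot"]).as_matrix();T=m["T_tool_cam"]
p,d=viewer.snapshot("wrist");img=cv2.cvtColor(p,cv2.COLOR_RGB2BGR)
Ti=np.linalg.inv(T);k=np.array([0,0,1.]);t=np.deg2rad(20);yc=h*np.cos(t)-k*np.sin(t);n=h*np.sin(t)+k*np.cos(t)
def pix(x,y,z):
    c=Ti[:3,:3]@(R.T@(O+x*xa+y*yc+z*n-s["tool_pos"]))+Ti[:3,3];r=np.hypot(*c[:2]);return c[:2]/r*np.arctan2(r,c[2])*f+[m["cx"],m["cy"]]
img=img[120:280,180:400];S=3.6;img=cv2.resize(img,None,fx=S,fy=S,interpolation=cv2.INTER_CUBIC)
def poly(P,col): cv2.polylines(img,[((np.array(P)-[180,120]+.5)*S).astype(np.int32)],True,col,1)
D=20
poly([pix(-28+a,D+b,42) for a,b in((-15,-18),(15,-18),(15,18),(-15,18))],(0,255,0))
poly([pix(-68+a,4+b,6) for a,b in((-13,-18),(13,-18),(13,18),(-13,18))],(0,0,255))
cv2.imwrite("pics/ov5.png",img)
```

```text
t 8.6 p [597.4 -57.3 113.6] yaw of tool y 24.3 w 58.423776978386144 F [-1.5  1.1  8.3] q [-0.31  0.49  0.46  1.85 -0.28  0.87  0.7 ]
chute x,s,z of tcp -49.3 38.7 4.7
delta tool cm [ 0.02 -0.06  0.16]
```

View pics/ov5.png

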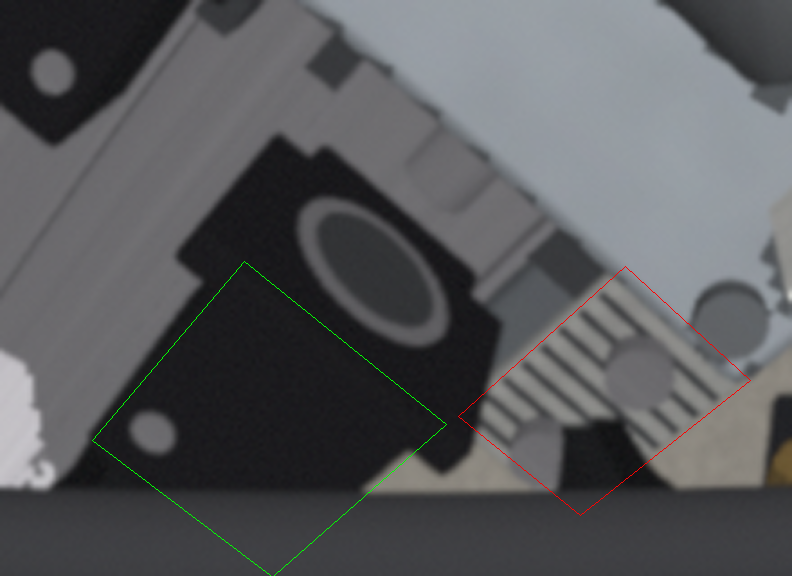

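The guide sits about 20–23 mm out of its seat, where the finger geometry puts the contact. It is flat on the floor, the key plate matches its fully-down outline, and the push is 8.3 N. Handing in.

```bash
python3 -c "
from h import *
print(close_job())"
```

```text
the job is handed in; nothing more can be done
None
```

I popped the tall guide (far lane) about 20 mm out of its seat and trapped it against one finger, with the other finger still holding its key down. I handed the job in at about 8.6 s of the 32 s allowed; the hand-in returned no verdict. The finger's contact with the guide was hidden from the cameras, so I inferred it from position.

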